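# Post a slide box through the drop-off flap

### The job

Push the grey slide box along the deck and through the hanging flap of the drop-off hatch, so that it slides down the chute and comes to rest in the tray behind, and draw the fingers back out so that the flap swings fully shut. Only push the box: do not pick it up off the deck. Leave the vial, the bottle and the beaker where they stand.

Things in the scene. Friction and masses are not known exactly. Their poses are not given: they have to be found in the camera images.
- hatch: Fixed white drop-off hatch. Origin on the table under the front of the flap, mid-width; x is the way the box goes in, y left of that, z up. Flat steel deck without rails at x -200 to 0 mm, 200 mm wide, 60 mm above the table. White front panel at x 0 to 12 mm, 200 mm wide, its top 130 mm above the table.
- mouth (a point): point on the deck, at the middle of the mouth's lower edge under the flap, 60 mm above the hatch's origin; axes as the hatch's. The mouth is an opening in the front panel, 100 mm wide (y -50 to 50 mm) and 58 mm high.
- brink (a point): point on the brink where the slippery level sill ends, 22 mm past the flap at deck height, mid-width. Beyond it a slippery steel chute, 116 mm wide, falls at 30 degrees for 60 mm into the tray. Once the box's middle is past this brink it tips and slides down by itself; its tail is then about 15 to 25 mm before the flap.
- tray (a point): point on the floor of the open-topped tray behind the chute, mid-width, 180 mm past the flap, 13 mm above the table; the tray is 116 mm wide, its slippery floor goes on falling gently (9 degrees) and ends 238 mm past the flap in a wall 50 mm high, against which the box comes to rest
- flap (a joint): aluminium flap 98 mm wide, 54 mm long, 80 g, hung by its top edge 58 mm above the deck in the mouth. 0 = hanging shut, grows as it is pushed inwards (to 1.45 rad). A few newtons at most open it; it swings shut by its weight in about half a second when nothing holds it.
- slidebox: closed smooth grey plastic slide box lying flat on the deck, 96 mm long (its x) by 60 mm wide (its y) by 32 mm high, about 0.16 kg, white paper label on top. Origin at the centre of its underside; its x points roughly at the flap.
- vial: small amber capped vial, 24 mm across, 45 mm high, standing on the deck beside the mouth; origin at the centre of its underside. Leave it.
- bottle: amber reagent bottle, 66 mm across, 120 mm high, on the table; origin at the centre of its underside. Leave it.
- beaker: empty glass beaker, 70 mm across, 90 mm high, on the table; origin at the centre of its underside. Leave it.
There are look-alikes about, which are no part of the job. Of the things that look like the slidebox, the middle-sized one is meant.

How it is judged:
On the way:
1. the flap is pushed open with the slide box in the mouth (value of joint flap above 0.5 rad and x of slidebox in the frame of hatch between -0.05 and 0.09 m and y of slidebox in the frame of hatch between -0.05 and 0.05 m), for 0.1 s.
At the end, for the whole second after the job is handed in: the slide box lies at rest down in the tray behind the flap (its middle more than 120 mm past the flap and less than 50 mm above the table), the flap hangs shut (within 0.06 rad), and the vial, bottle and beaker are within 20 mm of where they were (x of slidebox in the frame of hatch between 0.12 and 0.24 m and y of slidebox in the frame of hatch between -0.06 and 0.06 m and z of slidebox in the frame of hatch below 0.05 m and linear speed of slidebox below 0.02 m/s and value of joint flap below 0.06 rad and velocity of joint flap below 0.2 rad/s and distance of each of vial, bottle, beaker from where it was at the start of the episode below 0.02 m); the robot touches nothing.
It fails at once if the slide box is lifted more than 20 mm off the deck (z of slidebox in the frame of hatch above 0.08 m).
It fails at once if the vial is moved more than 20 mm (distance of vial from where it was at the start of the episode above 0.02 m).
It fails at once if the bottle is moved more than 20 mm (distance of bottle from where it was at the start of the episode above 0.02 m).
It fails at once if the beaker is moved more than 20 mm (distance of beaker from where it was at the start of the episode above 0.02 m).
It also fails if it takes over 48 s, if anything falls off the work surface, if the arm or the gripper's body presses on something with over 40 N, if the wrist force passes 120 N, or if a joint passes its speed limit or range.

### The arm

A 7-joint arm with a two-finger parallel gripper is mounted at the origin on the work surface. World frame = base frame: x ahead of the robot, y to its left, z up, the work surface at z = 0. Lengths are in m, angles in rad, forces in N, time in s.
With the tool pointing down it reaches from about 0.425 to 0.925 m from the base axis. Payload 6.8 kg.
Tool frame: the origin (TCP) lies at the very end of the fingers, on their centre line; the grasp point (between the pads) lies 19 mm behind it; z points along the fingers, x is the direction in which the jaws open and shut, and the axes are right-handed (so a half turn about z gives the same grasp; the last joint's range is limited). The gripper opens to 85 mm and grips with 20 to 120 N. Pads are 22 mm wide; open, the fingers measure 114 mm over their backs; the gripper's body (76 mm by 85 mm) begins 54 mm behind the grasp point. The pads swing forward as they close: fully open they stand 13 mm farther back than shut.
Start: joints at [1.121, 0.477, 0.022, 1.555, -0.011, 1.109, -0.083], TCP at [0.226, -0.636, 0.231] pointing down, gripper open.
Joint ranges: [-2.96, 2.96], [-0.34, 2.1], [-1.41, 1.46], [0.24, 2.44], [-1.37, 4.51], [0.17, 1.92], [-2.96, 2.96]. Speed limits (rad/s): [2.39, 2.39, 3.14, 3.14, 3.14, 3.14, 3.14].

### API

Orientations are given as a rotation vector (axis times angle).
In Python, from bench import get_obs, imaging, hand_in gives the robot as it stands.
- The arm moves only by the tool send_rows, never from a script. Its argument "motion" is a list of rows, each an object with "dp": the shift along the world's x, y, z in m, a list of three; "rot": the turn, a rotation vector about the world's x, y, z in rad, a list of three; "grip": the finger opening in m, from 0 to 0.0854. In form: [{"dp": [dx, dy, dz], "rot": [ax, ay, az], "grip": grip}, ...]. A call has 1 to 20 rows; each row shifts and turns the pose as measured when the row begins; what a row does not reach is not made up. A row lasts 1/8 s, in which the tool goes at most 62.5 mm and 10.7 degrees, less where a joint would pass 70% of its speed; a pose out of reach is approached as far as the arm can. A call is refused whole if a number of a shift passes 0.0625 or a number of a turn 0.188, either way. A call with a gripper value outside its range is refused whole. The fingers move at their own pace and stop on an object; "grip_force" is the grip in N (left out, the last holds). Time passes only in rows, so rows that do not move let the fingers close. It gives the time, the measured TCP pose, the force and the opening at its end, in the units of the state.
- get_obs(): the state, without advancing time (a new reading comes with each control period).
- imaging.grab_frame(name): name is "scene" or "top" or "wrist"; returns a dict with "img" (480x640x3 uint8, red, green, blue), "fx", "fy", "cx", "cy" (pixels), "R" (3x3) and "t" (3): a world point X has camera coordinates R X + t. Camera axes: x right, y down, z forward; pixel columns grow to the right and rows downward; lengths in m; the calibration is good to about 2 mm. The wrist camera is an equidistant fisheye: a pixel r from the principal point sees the ray r / f radians off the axis. A picture is of the moment at which its call begins. There is no depth.
- hand_in(): hands the job in, once; it reports no verdict.
The state is a dict: "clock": time; "joints": joint angles; "qvel": joint speeds; "tau": joint torques, N m; "tcp_pos": TCP position; "orientation": TCP orientation; "contact_force": force on the tool from outside, world axes, zero at the start; "moment": the same for the moment, N m; "grip_width": finger opening in m.
Only numpy, scipy, OpenCV 4.12 (cv2) and the standard library are available. Lean on these libraries where they do the work, as an engineer would, in place of code of your own. Each camera call takes 0.05 s, during which the arm holds its last target. There are 200 camera calls.

## Working session

There is one attempt and no reset: what is moved stays moved. The work goes in short steps, Python scripts to look and compute and a tool call to move; the robot and the scene stay as the last step left them, time stands still between calls to the robot, and variables do not carry over. Pictures are saved under pics/ and viewed, about 8 in all and at most 12, crops included, and the job is handed in when it is done.

Besides the shell and the picture viewer there is one more tool, called as name(argument=value, ...) on one line, values as JSON. send_rows: Moves the arm, as the interface text tells. Its arguments: {"type":"object","properties":{"motion":{"type":"array","items":{"type":"object","properties":{"dp":{"type":"array","items":{"type":"number"}},"rot":{"type":"array","items":{"type":"number"}},"grip":{"type":"number"}}}},"grip_force":{"type":"number"}},"required":["motion"]}

```bash
mkdir -p pics
cat > h.py <<'E'
import numpy as np,cv2,json
from bench import get_obs,imaging,hand_in
def grab(n,out):
    f=imaging.grab_frame(n); cv2.imwrite(f'pics/{out}.png',cv2.cvtColor(f['img'],cv2.COLOR_RGB2BGR))
    np.savez(f'pics/{out}.npz',**{k:np.array(v) for k,v in f.items()})
def pix(out,u,v,z):
    f=np.load(f'pics/{out}.npz'); R,t=f['R'],f['t']
    d=R.T@np.array([(u-f['cx'])/f['fx'],(v-f['cy'])/f['fy'],1]); c=-R.T@t
    return c+d*(z-c[2])/d[2]
def proj(out,X):
    f=np.load(f'pics/{out}.npz'); p=f['R']@np.array(X)+f['t']
    return np.array([f['fx']*p[0]/p[2]+f['cx'],f['fy']*p[1]/p[2]+f['cy']])
def crop(out,u0,v0,u1,v1,s,new):
    im=cv2.imread(f'pics/{out}.png')[v0:v1,u0:u1]; cv2.imwrite(f'pics/{new}.png',cv2.resize(im,None,fx=s,fy=s,interpolation=cv2.INTER_CUBIC))
E
python3 - <<'E'
from h import *
grab('top','top0');grab('scene','sc0');print(get_obs())
for n in('top0','sc0'):
    f=np.load(f'pics/{n}.npz');print(-f['R'].T@f['t'],f['R'],f['fx'])
E
```

```text
{'clock': 0.1, 'joints': array([ 1.12087967,  0.47768758,  0.02232832,  1.55635711, -0.01147868,
        1.10929678, -0.0831116 ]), 'qvel': array([-0.00106244, -0.00131715, -0.00081781, -0.00192359, -0.00105469,
        0.00361283, -0.00125991]), 'tau': array([ 4.54956302e-03, -5.97758532e+01,  1.61379363e+00, -2.81953311e+01,
        1.28400096e-02,  5.05589240e-03, -2.19507774e-05]), 'tcp_pos': array([ 0.2260722 , -0.63544836,  0.23044077]), 'orientation': array([-2.56624624e+00,  1.81074352e+00,  2.19006898e-03]), 'contact_force': array([-0.10445755, -0.22810372, -0.35028022]), 'moment': array([ 0.00739589,  0.03699632, -0.02992349]), 'grip_width': 0.085239050801903}
[ 0.4321465  -0.02879584  1.16531981] [[-0.02163989 -0.99953284  0.02158279]
 [-0.98829533  0.01812588 -0.15147208]
 [ 0.15101011 -0.02460801 -0.98822588]] 594.7273394338868
[1.10293942 0.275358   0.6719096 ] [[-0.55196255  0.83382127 -0.00891222]
 [ 0.57074229  0.36997763 -0.73305511]
 [-0.60793962 -0.40970555 -0.68011086]] 446.0167409139851
```

View pics/top0.png

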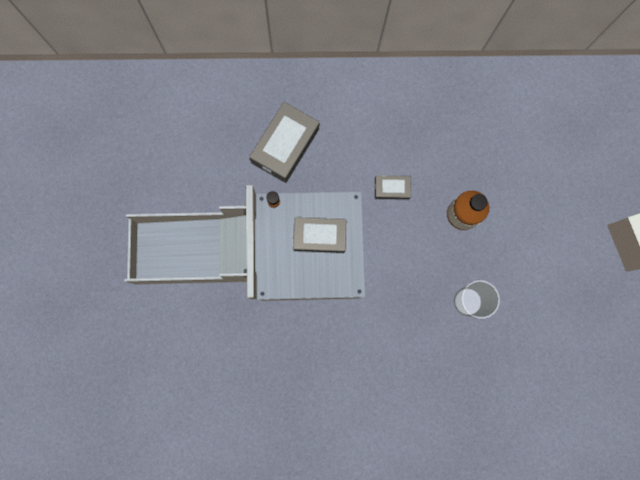

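View pics/sc0.png

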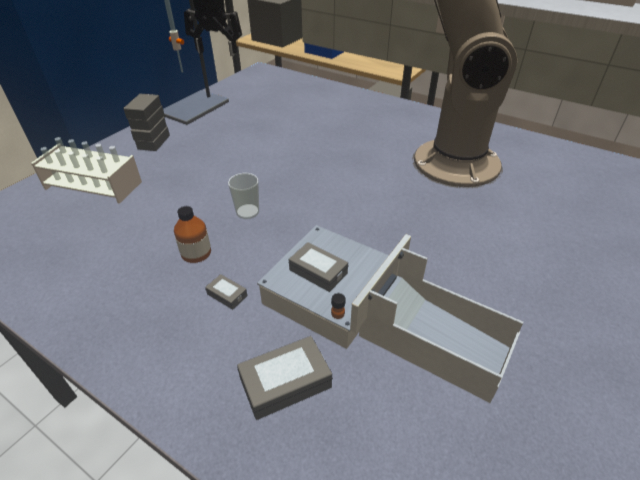

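Candidates in the top view: large box at (285,141) on the table, box on the deck at (320,234), small box at (393,187). The one on the deck is the middle-sized; the vial stands at (273,200), bottle (468,210), beaker (480,300). The scene view agrees. I'll confirm in an enlarged crop.

Run:
```python
from h import *
crop('top0',235,170,385,310,4,'c1')
```

```text
(no output)
```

View pics/c1.png

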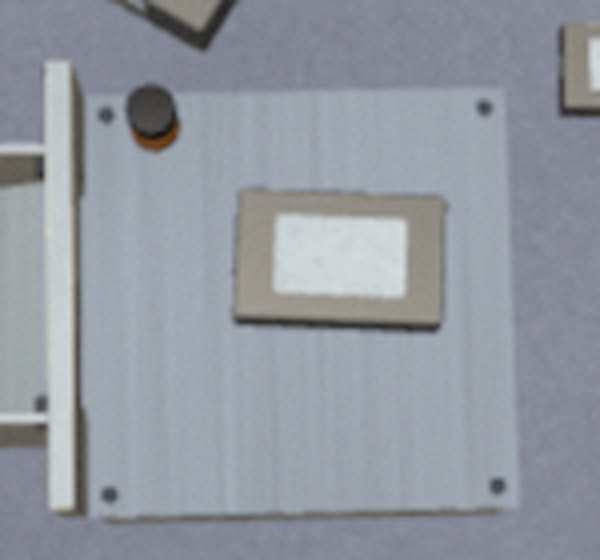

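Run:
```python
from h import *
P=lambda u,v,z:pix('top0',235+u/4,170+v/4,z)[:2]
b=[P(*c,.092) for c in((238,189),(446,197),(440,327),(234,320))]
print('box',np.round(b,4),[np.linalg.norm(b[i]-b[(i+1)%4]) for i in range(4)],np.mean(b,0))
d=[P(*c,.06) for c in((503,88),(519,508))];print('deckback',d,np.linalg.norm(d[0]-d[1]),np.mean(d,0))
s=[P(*c,.06) for c in((106,115),(484,107),(497,485),(109,495))];print('screws',np.round(s,4),np.mean(s,0))
p=[P(*c,.13) for c in((73,62),(75,510))];print('paneltop',p,np.linalg.norm(p[0]-p[1]),np.mean(p,0))
p2=[P(*c,.13) for c in((46,62),(50,510))];print('paneltop back',p2)
# hatch axis from screws and panel
s=np.array(s); x=(s[0]-s[1]+s[3]-s[2]);x/=np.linalg.norm(x)
y=(s[3]-s[0]+s[2]-s[1]);y/=np.linalg.norm(y)
pp=p[1]-p[0];pp/=np.linalg.norm(pp)
print('x',x,'y',y,'panel y',pp)
bx=(b[0]-b[1]+b[3]-b[2]);bx/=np.linalg.norm(bx);print('boxx',bx, np.degrees(np.arctan2(*bx[::-1])),np.degrees(np.arctan2(*x[::-1])),np.degrees(np.arctan2(*y[::-1])),np.degrees(np.arctan2(*pp[::-1])))
print('vial',P(152,110,.105))
print(cv2.Rodrigues(get_obs()['orientation'])[0])
```

```text
box [[ 0.6411 -0.0116]
 [ 0.6357 -0.1071]
 [ 0.5755 -0.1026]
 [ 0.5804 -0.0089]] [np.float64(0.09561403768729829), np.float64(0.06037039598027756), np.float64(0.09388169876738774), np.float64(0.06070560817580143)] [ 0.60815154 -0.05754243]
deckback [array([ 0.69411864, -0.13814323]), array([ 0.49429365, -0.13912752])] 0.19982741287303146 [ 0.59420614 -0.13863538]
screws [[ 0.6841  0.0509]
 [ 0.685  -0.1288]
 [ 0.5052 -0.1292]
 [ 0.5042  0.0508]] [ 0.59461071 -0.03908202]
paneltop [array([0.69256318, 0.06036536]), array([0.49342199, 0.06048706])] 0.19914123340634465 [0.59299259 0.06042621]
paneltop back [array([0.69275822, 0.07236805]), array([0.49364239, 0.07128566])]
x [-0.00521963  0.99998638] y [-0.99999871 -0.00160711] panel y [-9.99999813e-01  6.11105076e-04]
boxx [0.05477918 0.99849849] 86.85981259348176 90.29906400606399 -179.90791915744146 179.964986256141
vial [0.67583395 0.02673938]
[[ 3.35227527e-01 -9.42136967e-01 -6.63422682e-04]
 [-9.42135816e-01 -3.35228158e-01  1.47874566e-03]
 [-1.61557891e-03  1.29318020e-04 -9.99998687e-01]]
```

send_rows(motion=[{"dp":[0.032,0.04,0],"rot":[0,0,0.167],"grip":0.025},{"dp":[0.032,0.04,0],"rot":[0,0,0.167],"grip":0.025},{"dp":[0.032,0.04,0],"rot":[0,0,0.167],"grip":0.025},{"dp":[0.032,0.04,0],"rot":[0,0,0.167],"grip":0.025},{"dp":[0.032,0.04,0],"rot":[0,0,0.167],"grip":0.025},{"dp":[0.032,0.04,0],"rot":[0,0,0.167],"grip":0.025},{"dp":[0.032,0.04,0],"rot":[0,0,0.167],"grip":0.025},{"dp":[0.032,0.04,0],"rot":[0,0,0.167],"grip":0.025},{"dp":[0.032,0.04,0],"rot":[0,0,0],"grip":0.025},{"dp":[0.032,0.04,0],"rot":[0,0,0],"grip":0.025},{"dp":[0.032,0.04,0],"rot":[0,0,0],"grip":0.025},{"dp":[0.032,0.04,0],"rot":[0,0,0],"grip":0.025},{"dp":[0,0,0],"rot":[0.12,0.012,0],"grip":0.025},{"dp":[0,0,0],"rot":[0.12,0.012,0],"grip":0.025},{"dp":[0,0,0],"rot":[0.12,0.012,0],"grip":0.025},{"dp":[0,0,0],"rot":[0,0,0],"grip":0.025}])

```text
clock: 2.1
tcp_pos: [0.6149, -0.132, 0.2244]
orientation: [-2.759, -0.218, 0.024]
contact_force: [0.2, -1.6, -0.9]
grip_width: 0.0249
```

```bash
cat > s.py <<'E'
from h import *
o=get_obs();print(o['clock'],o['tcp_pos'],o['contact_force'],o['grip_width']);print(np.round(cv2.Rodrigues(o['orientation'])[0],3));print(np.round(o['joints'],2))
E
python3 s.py
```

```text
2.1 [ 0.61492369 -0.13199878  0.22443528] [ 0.24782852 -1.55418803 -0.94007825] 0.02489796347651993
[[ 0.988  0.148 -0.046]
 [ 0.155 -0.919  0.363]
 [ 0.012 -0.365 -0.931]]
[ 0.66  0.57 -0.54  1.55 -0.08  1.21  0.36]
```

send_rows(motion=[{"dp":[-0.003,-0.026,0],"rot":[0,0,-0.045],"grip":0.025},{"dp":[0,0,-0.04],"rot":[0,0,0],"grip":0.025},{"dp":[0,0,-0.04],"rot":[0,0,0],"grip":0.025},{"dp":[0,0,-0.035],"rot":[0,0,0],"grip":0.025},{"dp":[0,0,-0.02],"rot":[0,0,0],"grip":0.025},{"dp":[0,0,0],"rot":[0,0,0],"grip":0.025}])

```text
clock: 2.85
tcp_pos: [0.6121, -0.1596, 0.0886]
orientation: [-2.777, -0.155, 0.007]
contact_force: [1.2, -0.4, 0.5]
grip_width: 0.0249
```

```bash
python3 s.py; python3 -c "
from h import *
grab('top','t1');crop('t1',235,170,435,320,4,'t1c');print(pix('t1',320,234,.06))"
```

```text
2.85 [ 0.61206656 -0.15963263  0.08856009] [ 1.17616338 -0.44654911  0.4632137 ] 0.024914119408834652
[[ 0.994  0.107 -0.025]
 [ 0.109 -0.93   0.351]
 [ 0.015 -0.352 -0.936]]
[ 0.66  0.71 -0.5   1.64 -0.03  0.98  0.39]
[ 0.61433859 -0.05861609  0.06      ]
```

View pics/t1c.png

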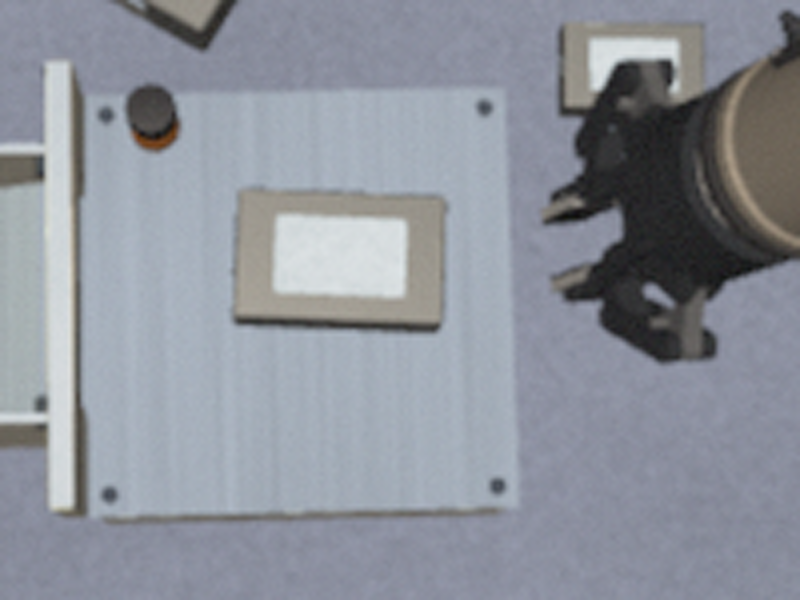

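send_rows(motion=[{"dp":[0,0,-0.014],"rot":[0,0,0],"grip":0.025},{"dp":[-0.0015,0.015,0],"rot":[0,0,0],"grip":0.025},{"dp":[-0.0015,0.015,0],"rot":[0,0,0],"grip":0.025},{"dp":[-0.001,0.008,0],"rot":[0,0,0],"grip":0.025},{"dp":[-0.001,0.008,0],"rot":[0,0,0],"grip":0.025},{"dp":[-0.001,0.008,0],"rot":[0,0,0],"grip":0.025},{"dp":[-0.001,0.008,0],"rot":[0,0,0],"grip":0.025},{"dp":[-0.001,0.008,0],"rot":[0,0,0],"grip":0.025},{"dp":[-0.001,0.008,0],"rot":[0,0,0],"grip":0.025},{"dp":[-0.001,0.008,0],"rot":[0,0,0],"grip":0.025},{"dp":[-0.001,0.008,0],"rot":[0,0,0],"grip":0.025}])

```text
clock: 4.28
tcp_pos: [0.6038, -0.0597, 0.0791]
orientation: [-2.781, -0.157, -0.004]
contact_force: [0.4, -0.3, 0.5]
grip_width: 0.0252
```

```bash
python3 s.py; python3 -c "
from h import *
grab('top','t2');crop('t2',235,170,435,320,4,'t2c')"
```

```text
4.275 [ 0.60378931 -0.05971393  0.079071  ] [ 0.44374928 -0.3180899   0.48303379] 0.02516362017080384
[[ 0.994  0.11  -0.017]
 [ 0.109 -0.931  0.348]
 [ 0.023 -0.348 -0.937]]
[ 0.56  0.67 -0.52  1.76 -0.05  0.85  0.27]
```

View pics/t2c.png

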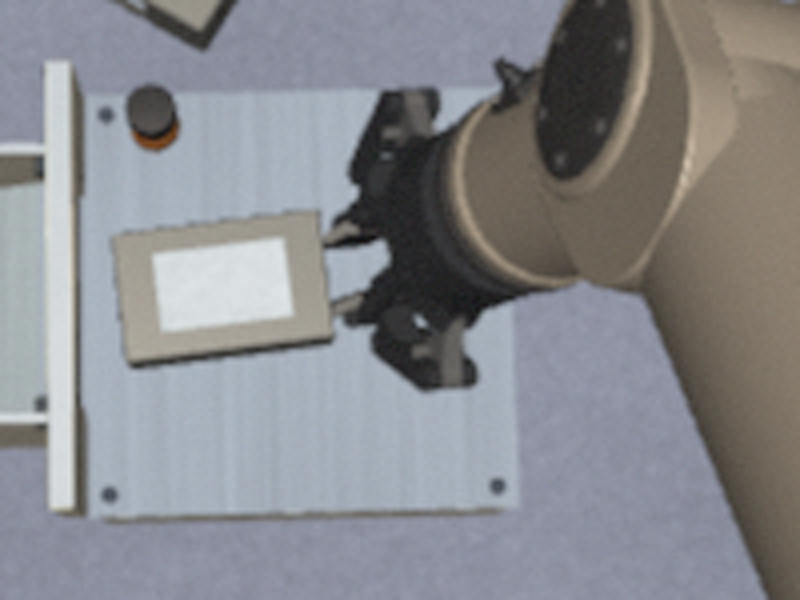

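send_rows(motion=[{"dp":[0,0.008,-0.002],"rot":[0,0,-0.01],"grip":0.025},{"dp":[0,0.008,-0.001],"rot":[0,0,-0.01],"grip":0.025},{"dp":[0,0.008,0],"rot":[0,0,-0.01],"grip":0.025},{"dp":[0,0.008,0],"rot":[0,0,-0.01],"grip":0.025},{"dp":[0,0.008,0],"rot":[0,0,-0.01],"grip":0.025},{"dp":[0,0.008,0],"rot":[0,0,-0.01],"grip":0.025},{"dp":[0,0.008,0],"rot":[0,0,-0.01],"grip":0.025},{"dp":[0,0.008,0],"rot":[0,0,0],"grip":0.025},{"dp":[0,0.008,0],"rot":[0,0,0],"grip":0.025},{"dp":[0,0.008,0],"rot":[0,0,0],"grip":0.025}])

```text
clock: 5.58
tcp_pos: [0.6034, 0.0271, 0.076]
orientation: [-2.784, -0.054, -0.023]
contact_force: [0.7, 0.1, 0.4]
grip_width: 0.0251
```

```bash
python3 s.py; python3 -c "
from h import *
grab('top','t3');grab('scene','s3');crop('t3',115,170,365,320,3,'t3c')"
```

```text
5.575 [0.60343182 0.02714647 0.0759755 ] [0.73972733 0.08359346 0.41392505] 0.025067333970903393
[[ 0.999  0.04   0.009]
 [ 0.035 -0.936  0.35 ]
 [ 0.022 -0.349 -0.937]]
[ 0.43  0.64 -0.52  1.83 -0.08  0.74  0.1 ]
```

View pics/t3c.png

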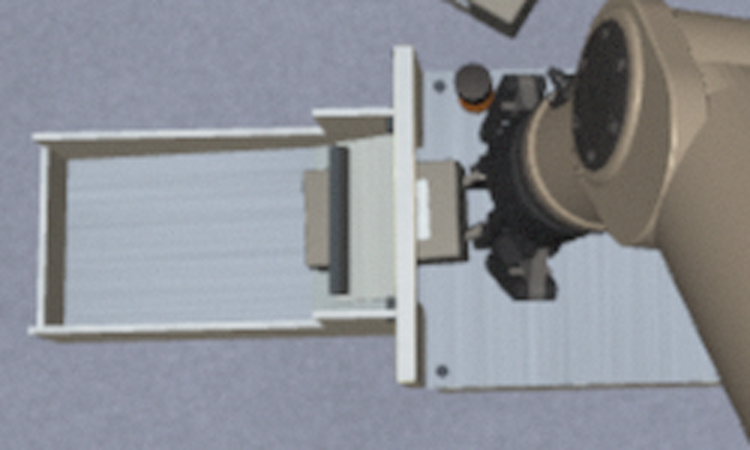

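send_rows(motion=[{"dp":[-0.002,-0.002,0],"rot":[0,0,0],"grip":0.004},{"dp":[-0.002,0,0],"rot":[0,0,0],"grip":0.004},{"dp":[0,0,0],"rot":[0,0,0],"grip":0.004},{"dp":[0,0.006,0],"rot":[0,0,0],"grip":0.004},{"dp":[0,0.006,0],"rot":[0,0,0],"grip":0.004}])

```text
clock: 6.3
tcp_pos: [0.5991, 0.0369, 0.0759]
orientation: [-2.784, -0.053, -0.022]
contact_force: [0.9, -0.0, 0.3]
grip_width: 0.0039
```

```bash
python3 s.py; python3 -c "
from h import *
grab('top','t4');crop('t4',115,170,365,320,3,'t4c')"
```

```text
6.3 [0.59909366 0.03686075 0.07588545] [ 0.85133365 -0.01191227  0.28064143] 0.00394580896685007
[[ 0.999  0.04   0.009]
 [ 0.034 -0.936  0.35 ]
 [ 0.022 -0.349 -0.937]]
[ 0.42  0.63 -0.53  1.84 -0.09  0.73  0.08]
```

View pics/t4c.png

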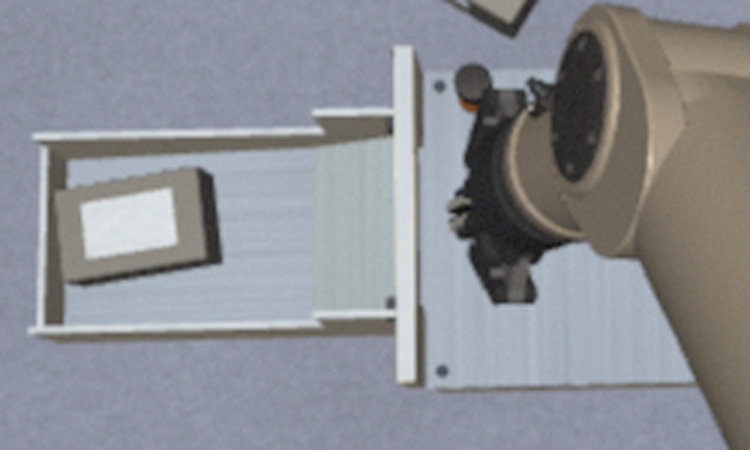

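The box is in the tray against the end wall and the flap is no longer seen standing open. I'll draw back and check.

send_rows(motion=[{"dp":[-0.002,-0.012,0],"rot":[0,0,0],"grip":0.004},{"dp":[0,-0.02,0],"rot":[0,0,0],"grip":0.004},{"dp":[0,-0.03,0.01],"rot":[0,0,0],"grip":0.004},{"dp":[0,-0.03,0.04],"rot":[0,0,0],"grip":0.004},{"dp":[0,-0.03,0.05],"rot":[0,0,0],"grip":0.004},{"dp":[0,-0.03,0.05],"rot":[0,0,0],"grip":0.004},{"dp":[0,-0.03,0.02],"rot":[0,0,0],"grip":0.004},{"dp":[0,0,0],"rot":[0,0,0],"grip":0.004},{"dp":[0,0,0],"rot":[0,0,0],"grip":0.004},{"dp":[0,0,0],"rot":[0,0,0],"grip":0.004},{"dp":[0,0,0],"rot":[0,0,0],"grip":0.004},{"dp":[0,0,0],"rot":[0,0,0],"grip":0.004},{"dp":[0,0,0],"rot":[0,0,0],"grip":0.004},{"dp":[0,0,0],"rot":[0,0,0],"grip":0.004}])

```text
clock: 8.1
tcp_pos: [0.591, -0.161, 0.2473]
orientation: [-2.785, -0.043, -0.014]
contact_force: [0.9, -0.3, 0.1]
grip_width: 0.0039
```

```bash
python3 s.py
python3 - <<'E'
from h import *
grab('top','t5');grab('scene','s5')
a=cv2.imread('pics/t5.png')[170:320,115:365];b=cv2.imread('pics/s5.png')[200:400,230:530]
a=cv2.resize(a,(500,300));b=cv2.resize(b,(450,300))
cv2.imwrite('pics/f5.png',np.vstack([a,cv2.copyMakeBorder(b,0,0,0,50,0)]))
A=pix('t5',115+140/3,170+225/3,.05);print('box approx',A,'hatch x',A[1]-.0605,'y',.5935-A[0])
# vial / bottle / beaker displacement by patch matching
i0=cv2.imread('pics/top0.png');i5=cv2.imread('pics/t5.png')
for n,(u,v,r) in dict(vial=(273,201,9),bottle=(468,210,22),beaker=(478,300,24)).items():
    m=cv2.matchTemplate(i5[v-r-10:v+r+10,u-r-10:u+r+10],i0[v-r:v+r,u-r:u+r],cv2.TM_CCOEFF_NORMED);_,s,_,l=cv2.minMaxLoc(m);print(n,l[0]-10,l[1]-10,round(s,3))
E
```

```text
8.1 [ 0.59100542 -0.16104763  0.24726085] [ 0.93013795 -0.26640503  0.10734845] 0.003914526632222375
[[ 0.999  0.032  0.004]
 [ 0.028 -0.937  0.349]
 [ 0.015 -0.349 -0.937]]
[ 0.71  0.49 -0.52  1.59 -0.12  1.2   0.31]
box approx [0.60037491 0.24004484 0.05      ] hatch x 0.17954483721615355 y -0.006874912292340496
vial 0 0 0.999
bottle -3 10 0.299
beaker 0 0 0.997
```

View pics/f5.png

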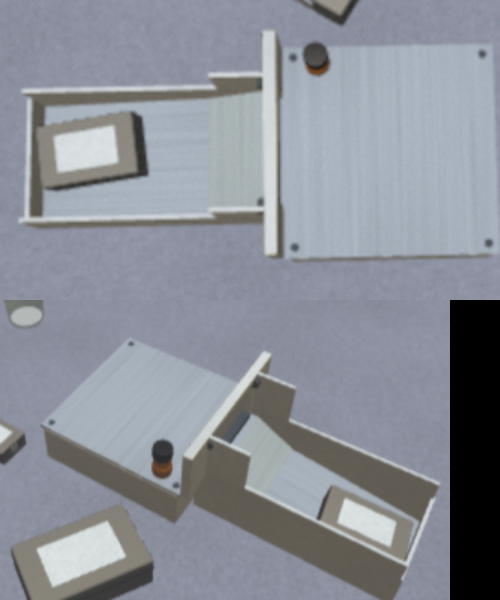

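The box rests in the tray and the flap looks shut. The bottle is hidden by the arm in the top view, so I'll check it and the flap against the first scene image.

Run:
```python
from h import *
i0=cv2.imread('pics/sc0.png');grab('scene','s6');i5=cv2.imread('pics/s5.png');i6=cv2.imread('pics/s6.png')
for n,(u,v,r) in dict(bottle=(192,235,26),beaker=(245,195,20),flap=(388,290,8),vial=(338,306,9)).items():
    m=cv2.matchTemplate(i6[v-r-10:v+r+10,u-r-10:u+r+10],i0[v-r:v+r,u-r:u+r],cv2.TM_CCOEFF_NORMED);_,s,_,l=cv2.minMaxLoc(m);print(n,l[0]-10,l[1]-10,round(s,3))
print('tray change s5->s6',cv2.absdiff(i5,i6)[290:400,380:530].max(), 'flap diff vs start',cv2.absdiff(i0,i6)[278:300,378:398].max())
```

```text
bottle 0 0 1.0
beaker 0 0 0.999
flap 0 0 1.0
vial 0 0 1.0
tray change s5->s6 5 flap diff vs start 8
```

```bash
python3 -c "
from h import *
print(hand_in())"
```

```text
the job is handed in; nothing more can be done
None
```

The slide box is in the tray and the flap hangs shut. I handed the job in at about 8 s on the robot's clock. I pushed the middle-sized grey box, the one on the deck, with the fingertips tilted forward. It went along the deck and through the flap, and slid down the chute without being picked up.

Last checks before handing in:
- **Box:** its middle is about 180 mm past the flap and about 7 mm off mid-width. It lies against the end wall slightly askew, and did not move between the last two pictures.
- **Flap:** it looks the same as in the first scene picture.
- **Vial, bottle and beaker:** there is no shift in the scene picture against the start. The bottle could not be matched in the last top view because the arm hid it, so only the scene view confirms it.
- **Arm:** it had drawn back well clear, and the force reading showed no contact.

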